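Unlock the folding lid stay and let the bread-bin lid down

TASK

Close the wooden bread bin: take the black knob at the knee of the folding stay on the bin's right side, lift the knee up and over centre so that the stay unlocks, then, still guiding the stay, let the lid down gently until it lies fully shut, and let go. The bin only stands loose on its mat: do not drag it, do not rock it off its feet and never let the lid drop. Leave the mug and the peeler where they are.

Things in the scene. Friction and masses are not known exactly. Their poses are not given: they have to be found in the camera images.
- bread_bin: light-wood bread bin, 200 mm deep (x), 260 wide (y), rim 128 high, loose on a cork mat, jars inside. Origin: centre of its footprint, under its 4 mm feet; x to the hinge side (away from the robot), y to its left, z up. 2.6 kg in all: 9 N sideways drags it; pulling the knob up with 8 N lifts its right feet, pressing it down with 24 N the left ones. The folding stay is on its right side (-y).
- slot_middle (a point): middle of the 50 mm slot, low on the bin's right side (bin x -30, z 65 mm; it climbs to the front at 30 degrees), in which the stay's foot is clamped. The foot pivot sits somewhere along the slot, up to 18 mm from here. It is NOT measured, so the centre of the knob's arc is known only roughly and the path must be felt: force across the path means that it is wrong.
- knob: black ribbed roller on the stay's knee pin, 17 mm thick, 36 long, along the bin's y, free to spin. Origin: its centre, 54 mm out from the bin's right side, about bin x 22, z 127 mm at the start. The stay's lower arm (80 mm, foot to knee) and upper arm (122 mm, knee to lid) move in the x-z plane. Locked, the knee rests on a stop about 7 mm past dead centre, on the hinge side.
- lid (a joint): lid hinge on the rear rim, 134 mm up. 0 = shut, 1.30 rad = propped by the locked stay. The knob goes up and to the bin's front (35 degrees above level at first, about 5 N), on its 80 mm arc over the top, forward and down, 165 mm in all, the lid falling about 1 rad per 0.1 m of it. Lid shut: knob near bin x -100, z 50 mm, up to 15 mm off. Readings are noisy by about 0.01 rad.
- lid_front (a point): middle of the lid's front edge, 200 mm from the hinge. Lid: 200 x 260 x 12 mm, about 0.45 kg. Open, it stands up to 330 mm high, its right edge in the plane of the bin's side: lean the gripper about 25 degrees away from the bin when reaching down to the knob. Below about 1 rad its weight drives the knob on: hold it back with up to 9 N or it falls shut.
- mug: white mug with green dots, 78 mm across, 93 mm high, left in front of the bin; origin at the centre of its underside. A bystander.
- peeler: white-handled peeler, 170 x 25 x 18 mm, lying on the worktop right in front of the bin; origin at the centre of its underside. A bystander.

How it is judged:
On the way, in this order (a step that is already met when the one before it is completed fails the run):
1. the knee is past centre and the lid has come off its prop (value of joint lid between 0.6 and 1.2 rad), for 0.1 s.
2. the lid lies shut (value of joint lid below 0.02 rad), for 0.2 s.
At the end, for the whole second after the job is handed in: The lid lies shut (within 0.02 rad) and let go; the bin rests flat within 4 mm of where it stood; mug and peeler are within 20 mm of where they were (value of joint lid below 0.02 rad and linear speed of bread_bin below 0.02 m/s and distance of bread_bin from where it was at the start of the episode below 0.004 m and angle between bread_bin's own z axis and vertical below 0.01 rad and distance of each of mug, peeler from where it was at the start of the episode below 0.02 m); the robot touches nothing.
It fails at once if the lid drops (faster than 2 rad/s) (velocity of joint lid below -2 rad/s).
It fails at once if the bin is dragged more than 4 mm (distance of bread_bin from where it was at the start of the episode above 0.004 m).
It fails at once if the bin is rocked off its feet (angle between bread_bin's own z axis and vertical above 0.01 rad).
It fails at once if the mug or the peeler is shoved (distance of any of mug, peeler from where it was at the start of the episode above 0.02 m).
It also fails if it takes over 67 s, if anything falls off the work surface, if the arm or the gripper's body presses on something with over 40 N, if the wrist force passes 120 N, or if a joint passes its speed limit or range.

ROBOT

A 6-joint arm with a two-finger parallel gripper is mounted at the origin on a cart in front of the work surface, level with it; the furniture and walls round the work are solid. World frame = base frame: x ahead of the robot, y to its left, z up, the work surface at z = 0. Lengths are in m, angles in rad, forces in N, time in s.
With the tool pointing down it reaches from about 0.35 to 0.95 m from the base axis. Payload 17.4 kg.
Tool frame: the origin (TCP) lies midway between the tips of the shut fingers; the grasp point (between the pads) lies 19 mm behind it; z points along the fingers, y is the line along which they close (so a half turn about z gives the same grasp; the last joint's range is limited). The gripper opens to 93 mm and grips with 3 to 60 N. Pads are 15 mm wide; open, the fingers measure 128 mm over their backs; the gripper's body (75 mm by 188 mm) begins 65 mm behind the grasp point.
Start: joints at [1.224, 0.116, 1.442, -0, 1.584, -0.038], TCP at [0.205, 0.643, 0.219] pointing down, gripper open.
Joint ranges: [-2.83, 2.83], [-0.83, 2.19], [0.07, 2.5], [-1.14, 4.28], [0.01, 3], [-2.97, 2.97]. Speed limits (rad/s): [1.89, 1.89, 2.22, 3.14, 3.14, 3.14].

INTERFACE

Orientations are given as a rotation vector (axis times angle).
In Python, from rig import arm gives the robot as it stands. The module is installed in compiled form; this text tells all that it offers.
- The arm moves only by the tool jog_arm, never from a script. Its argument "moves" is a list of rows, each an object with "linear": the shift along the tool's x, y, z in m, a list of three; "turn": the turn, a rotation vector about the tool's x, y, z in degrees, a list of three; "fingers": the finger opening in m, from 0 to 0.093. In form: [{"linear": [tx, ty, tz], "turn": [ax, ay, az], "fingers": fingers}, ...]. A call has 1 to 5 rows; each row is the pose to reach, as a shift and turn from the pose commanded when the call began, along the tool's axes at that moment; what a row does not reach only later rows make up. A row lasts 1/12 s, in which the tool goes at most 41.7 mm and 7.16 degrees, less where a joint would pass 70% of its speed; a pose out of reach is approached as far as the arm can. A call with a gripper value outside its range is refused whole. The fingers move at their own pace and stop on an object; "grip_force" is the grip in N (left out, the last holds). Time passes only in rows, so rows that repeat a pose let the fingers close. It gives the time, the measured TCP pose, the force, the opening and the grip force at its end, in the units of the state.
- arm.get_state(): the state, without advancing time (a new reading comes with each control period).
- arm.snapshot(name): name is "scene" or "top"; returns a dict with "pixels" (480x640x3 uint8, blue, green, red), "vertical_fov" (degrees; the focal length in pixels is half the picture's height over the tangent of half this angle, whatever the lens; pixels are square), "cx", "cy" (the principal point, pixels), "k1" (the pictures are not rectified: a ray, as slopes to the right and down, at radius r is drawn at 1 + k1 r^2 times it, then the intrinsics apply), "R" (3x3) and "t" (3): a world point X has camera coordinates R X + t. Camera axes: x right, y down, z forward; pixel columns grow to the right and rows downward; lengths in m; the calibration is good to about 2 mm. A picture is of the moment at which its call begins. There is no depth.
- arm.close_job(): hands the job in; it is judged then, once.
Trained networks look in a picture, given as the dict that the camera call returned (one of the last four; its "shot" number tells which), for a name from the list of things; names that differ only in an ending like _2 or _b are one class to them, and where a whole thing is asked for, a point or a joint stands for the part that bears it (a point fixed in the world has none). Each returns a list of dicts, best first, with "score" (0 to 1); they miss things now and then, are a little off and sometimes report something else, mostly with a low value. They report only what shows in the picture. A call takes as long as a camera call.
- arm.search_frame(target, picture): "location" ([x, y, z] in m, in the coordinates of the camera as it stood for that picture, good to about 4 mm: the middle of the surface that is visible of it).
- arm.tip_of(target, picture): "location" ([x, y, z] in m, in the coordinates of the camera as it stood for that picture, good to about 4 mm: a listed point, or the origin of a listed thing).
The state is a dict: "clock": time; "joint_positions": joint angles; "joint_velocities": joint speeds; "tau": joint torques, N m; "position": TCP position; "orientation": TCP orientation; "contact_force": force on the tool from outside, world axes, zero at the start; "ft_torque": the same for the moment, N m; "grip_width": finger opening in m; "grip_force": force on a finger pad.
Only numpy, scipy, OpenCV 4.12 (cv2) and the standard library are available. Lean on these libraries where they do the work, as an engineer would, in place of code of your own. Each camera call takes 0.05 s, during which the arm holds its last target. There are 200 camera calls.

## Working session

There is one attempt and no reset: what is moved stays moved. The work goes in short steps, Python scripts to look and compute and a tool call to move; the robot and the scene stay as the last step left them, time stands still between calls to the robot, and variables do not carry over. Pictures are saved under pics/ and viewed, at most 10 in all, crops included, and the job is handed in when it is done.

Besides the shell and the picture viewer there is one more tool, called after "Emit:" as name(argument=value, ...), one argument or row to a line, values as JSON. jog_arm: Moves the arm, as the interface text tells. Its arguments: {"type":"object","properties":{"moves":{"type":"array","items":{"type":"object","properties":{"linear":{"type":"array","items":{"type":"number"}},"turn":{"type":"array","items":{"type":"number"}},"fingers":{"type":"number"}}}},"grip_force":{"type":"number"}},"required":["moves"]}

```bash
mkdir -p pics; cat > h.py <<'E'
import numpy as np, cv2
from rig import arm
from scipy.spatial.transform import Rotation as Ro
def w(p,loc): return np.array(p["R"]).T@(np.array(loc)-np.array(p["t"]))
def st():
    s=arm.get_state(); print({k:np.round(s[k],3).tolist() for k in("clock","position","orientation","joint_positions","contact_force","grip_width","grip_force")}); return s
E
python3 - <<'E'
from h import *
st()
for n in("scene","top"):
    p=arm.snapshot(n); cv2.imwrite(f"pics/{n}0.png",p["pixels"])
    for t in("knob","bread_bin","slot_middle","lid_front","lid","mug","peeler"):
        for f in("tip_of","search_frame"):
            try:
                r=getattr(arm,f)(t,p)
                print(n,t,f,[(round(d["score"],2),np.round(w(p,d["location"]),3).tolist()) for d in r[:2]])
            except Exception as e: print(n,t,f,e)
E
```

```text
{'clock': 0.0, 'position': [0.205, 0.643, 0.218], 'orientation': [-0.483, -3.104, 0.002], 'joint_positions': [1.224, 0.116, 1.442, -0.0, 1.584, -0.038], 'contact_force': [0.115, 0.461, 0.052], 'grip_width': 0.093, 'grip_force': 0.0}
scene knob tip_of [(0.41, [0.623, -0.244, 0.125])]
scene knob search_frame [(0.53, [0.643, -0.102, 0.119]), (0.46, [0.619, -0.249, 0.131])]
scene bread_bin tip_of [(0.55, [0.606, -0.065, 0.002])]
scene bread_bin search_frame [(0.63, [0.641, -0.103, 0.116])]
scene slot_middle tip_of [(0.86, [0.57, -0.2, 0.07])]
scene slot_middle search_frame [(0.84, [0.642, -0.104, 0.117])]
scene lid_front tip_of [(0.59, [0.651, -0.066, 0.328])]
scene lid_front search_frame [(0.82, [0.665, -0.089, 0.254]), (0.33, [0.62, -0.249, 0.133])]
scene lid tip_of it knows: bread_bin, knob, lid_front, mug, peeler, slot_middle
scene lid search_frame [(0.84, [0.667, -0.09, 0.255])]
scene mug tip_of [(0.8, [0.385, 0.143, -0.002])]
scene mug search_frame [(0.63, [0.381, 0.104, 0.06])]
scene peeler tip_of [(0.77, [0.363, -0.214, 0.003])]
scene peeler search_frame [(0.76, [0.378, -0.214, 0
[... 187 characters left out ...]
0.008])]
top bread_bin search_frame [(0.72, [0.623, -0.077, 0.02])]
top slot_middle tip_of [(0.85, [0.571, -0.198, 0.069])]
top slot_middle search_frame [(0.7, [0.622, -0.074, 0.02])]
top lid_front tip_of [(0.66, [0.654, -0.065, 0.331])]
top lid_front search_frame [(0.61, [0.657, -0.067, 0.327])]
top lid tip_of it knows: bread_bin, knob, lid_front, mug, peeler, slot_middle
top lid search_frame [(0.6, [0.656, -0.066, 0.329])]
top mug tip_of [(0.88, [0.386, 0.145, -0.002]), (0.21, [0.627, -0.248, 0.13])]
top mug search_frame [(0.65, [0.385, 0.138, 0.016])]
top peeler tip_of [(0.57, [0.365, -0.215, 0.006])]
top peeler search_frame [(0.75, [0.657, -0.066, 0.326]), (0.67, [0.385, -0.213, 0.017])]
```

View pics/scene0.png

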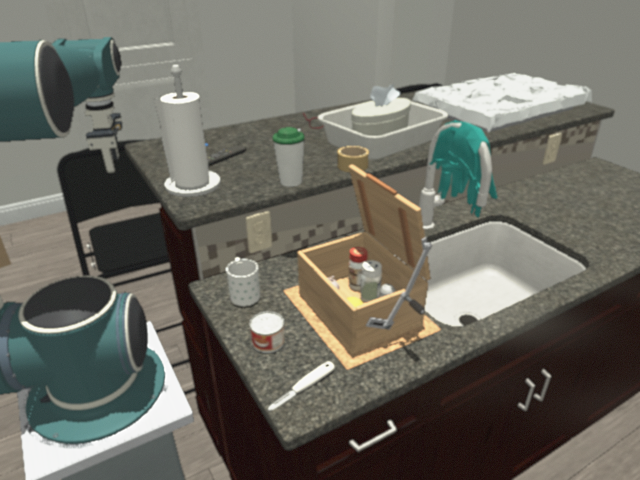

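View pics/top0.png

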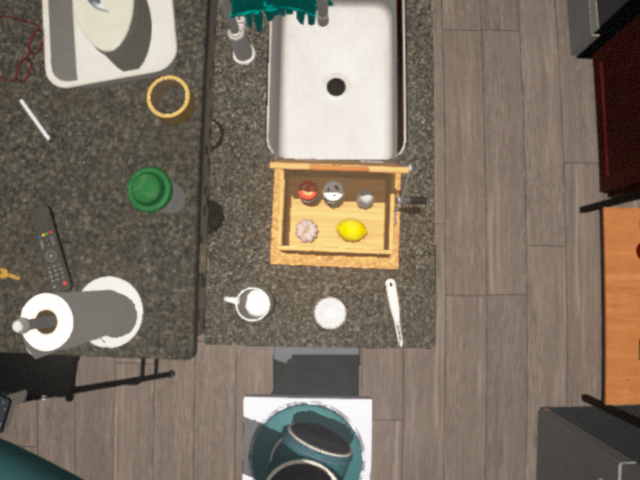

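The scene view shows the bin with its lid propped, the knob at about (425,243), the foot in its slot near (378,322) and the peeler at (305,385). The top view shows the bin turned by only about -0.03 rad. Next I'll zoom in on the foot to estimate where it sits along the slot.

```bash
python3 - <<'E'
from h import *
p=arm.snapshot("scene"); q=arm.snapshot("top")
def proj(p,X):
    c=np.array(p["R"])@X+np.array(p["t"]); f=240/np.tan(np.radians(p["vertical_fov"])/2)
    s=c[:2]/c[2]; s=s*(1+p["k1"]*(s@s)); return s*f+[p["cx"],p["cy"]]
th=-0.03; B=np.array([.604,-.065,.004])
def bw(b): return B+Ro.from_euler('z',th).apply(b)
print("cam",-np.array(p["R"]).T@p["t"],-np.array(q["R"]).T@q["t"])
im=cv2.resize(p["pixels"][230:345,345:445],None,fx=5,fy=5,interpolation=cv2.INTER_CUBIC)
for y in(-.13,-.145):
  for s in(-18,-9,0,9,18):
    b=np.array([-.03-.000866*s,y,.065+.0005*s]); u=proj(p,bw(b)); print(y,s,u.round(1))
    if y==-.13: cv2.circle(im,tuple(int(v) for v in ((u-[345,230])*5)),2,(0,0,255),-1)
for b in([.022,-.166,.127],[.022,-.202,.127],[-.1,-.13,.128],[.1,-.13,.128],[-.1,.13,.128],[-.1,-.13,.004],[.1,-.13,.004]):
    u=proj(p,bw(np.array(b))); print(b,u.round(1),proj(q,bw(np.array(b))).round(1)); cv2.circle(im,tuple(int(v) for v in ((u-[345,230])*5)),2,(255,0,0),-1)
im2=cv2.resize(q["pixels"][155:275,265:435],None,fx=4.6,fy=4.6,interpolation=cv2.INTER_CUBIC)
cv2.imwrite("pics/c1.png",im); cv2.imwrite("pics/c2.png",im2)
E
```

```text
cam [ 0.03523859 -0.85458877  0.79667791] [ 0.45172986 -0.04931952  1.21511586]
-0.13 -18 [383.9 323.2]
-0.13 -9 [381.1 322.8]
-0.13 0 [378.3 322.4]
-0.13 9 [375.5 322. ]
-0.13 18 [372.6 321.5]
-0.145 -18 [387.9 327.2]
-0.145 -9 [385.1 326.8]
-0.145 0 [382.3 326.4]
-0.145 9 [379.4 326. ]
-0.145 18 [376.5 325.5]
[0.022, -0.166, 0.127] [410.1 301.9] [411.3 201.5]
[0.022, -0.202, 0.127] [420.8 311.5] [427.2 202.3]
[-0.1, -0.13, 0.128] [352.1 310. ] [393.5 254.9]
[0.1, -0.13, 0.128] [428.2 282.1] [396.4 166.7]
[-0.1, 0.13, 0.128] [296.  250.6] [277.2 249.8]
[-0.1, -0.13, 0.004] [350.3 353.8] [387.  257.1]
[0.1, -0.13, 0.004] [422.3 324.4] [389.7 177.7]
```

View pics/c1.png

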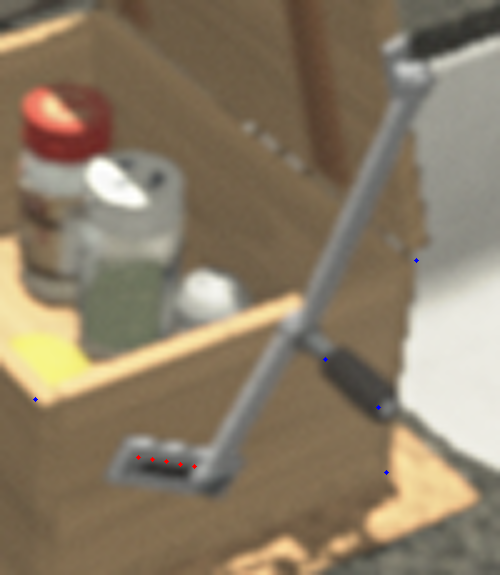

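View pics/c2.png

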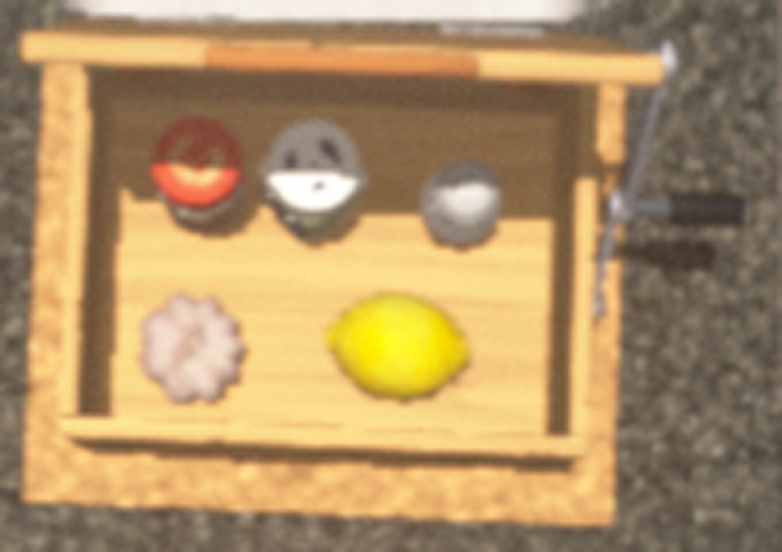

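The crop puts the foot bolt at about (210,475), the rear end of the slot, so s is about -15 mm. That gives an arc centre near world x 0.583, z 0.062. The distance from there to the knob comes out at 80 mm, which matches the arm length. Both views place the knob at about (0.6245, -0.248, 0.129). Next I'll work out the waypoints.

```bash
cat >> h.py <<'E'
s25,c25=np.sin(np.radians(25)),np.cos(np.radians(25))
RF=Ro.from_euler('z',-0.03)*Ro.from_matrix(np.array([[0,1,0],[c25,0,s25],[s25,0,-c25]]))
def rel(P,R,P2,R2):
    print("lin",R.inv().apply(np.array(P2)-P).round(4).tolist(),"turn",np.degrees((R.inv()*R2).as_rotvec()).round(2).tolist())
def cur():
    s=st(); return np.array(s["position"]),Ro.from_rotvec(s["orientation"])
E
python3 - <<'E'
from h import *
P,R=cur()
W1=[.14,.42,.45];W2=[.4,0,.45];W3=[.56,-.34,.36]
print(RF.as_matrix().round(3))
rel(P,R,W1,R);rel(W1,R,W2,R);rel(W2,R,W3,RF);rel(W3,RF,[.6245,-.283,.202],RF)
E
```

```text
{'clock': 1.5, 'position': [0.205, 0.643, 0.219], 'orientation': [-0.483, -3.104, 0.0], 'joint_positions': [1.224, 0.116, 1.442, 0.0, 1.584, -0.038], 'contact_force': [-0.956, -0.162, -0.064], 'grip_width': 0.093, 'grip_force': 0.0}
[[ 0.027  1.     0.013]
 [ 0.906 -0.03   0.422]
 [ 0.423  0.    -0.906]]
lin [-0.0057, -0.2323, -0.2314] turn [0.0, 0.0, 0.0]
lin [-0.3753, -0.3211, 0.0] turn [0.0, 0.0, 0.0]
lin [-0.2558, -0.2753, 0.09] turn [-16.14, 21.4, 72.78]
lin [-0.0134, 0.0628, 0.1681] turn [0.0, 0.0, 0.0]
```

Emit:
jog_arm(
  moves=[
    {"linear":[-0.006,-0.232,-0.231]},
    {"linear":[-0.006,-0.232,-0.231]},
    {"linear":[-0.006,-0.232,-0.231]},
    {"linear":[-0.006,-0.232,-0.231]},
    {"linear":[-0.006,-0.232,-0.231]},
  ],
)

```text
$.moves[0]: bad value
```

Emit:
jog_arm(
  moves=[
    {"linear":[-0.002,-0.085,-0.084]},
    {"linear":[-0.002,-0.085,-0.084]},
    {"linear":[-0.02,-0.1,-0.084]},
    {"linear":[-0.05,-0.125,-0.084]},
    {"linear":[-0.08,-0.15,-0.084]},
  ],
)

```text
$.moves[0]: bad value
```

```bash
python3 - <<'E'
from h import *
P,R=cur()
W2=[.4,0,.45]
R2=Ro.from_euler('z',-1.28)*R
rel(P,R,W2,R2)
E
```

```text
{'clock': 1.5, 'position': [0.205, 0.643, 0.219], 'orientation': [-0.483, -3.104, 0.0], 'joint_positions': [1.224, 0.116, 1.442, 0.0, 1.584, -0.038], 'contact_force': [-0.956, -0.162, -0.064], 'grip_width': 0.093, 'grip_force': 0.0}
lin [-0.3811, -0.5534, -0.2314] turn [-0.0, 0.0, 73.34]
```

All fields are needed.

Emit:
jog_arm(
  moves=[
    {"linear":[-0.006,-0.232,-0.231],"turn":[0,0,0],"fingers":0.05},
    {"linear":[-0.006,-0.232,-0.231],"turn":[0,0,0],"fingers":0.05},
    {"linear":[-0.006,-0.232,-0.231],"turn":[0,0,0],"fingers":0.05},
    {"linear":[-0.006,-0.232,-0.231],"turn":[0,0,0],"fingers":0.05},
    {"linear":[-0.006,-0.232,-0.231],"turn":[0,0,0],"fingers":0.05},
  ],
)

```text
clock: 1.92
position: [0.1634, 0.4997, 0.367]
orientation: [0.483, 3.104, 0.0]
contact_force: [0.1, 1.0, 0.5]
grip_width: 0.0644
grip_force: 0.0
```

Emit:
jog_arm(
  moves=[
    {"linear":[-0.002,-0.085,-0.084],"turn":[0,0,0],"fingers":0.05},
    {"linear":[-0.002,-0.085,-0.084],"turn":[0,0,0],"fingers":0.05},
    {"linear":[-0.02,-0.1,-0.084],"turn":[0,0,0],"fingers":0.05},
    {"linear":[-0.05,-0.125,-0.084],"turn":[0,0,0],"fingers":0.05},
    {"linear":[-0.08,-0.15,-0.084],"turn":[0,0,0],"fingers":0.05},
  ],
)

```text
clock: 2.33
position: [0.1923, 0.3348, 0.4518]
orientation: [0.479, 3.103, 0.005]
contact_force: [0.9, 0.9, 0.9]
grip_width: 0.0504
grip_force: 0.0
```

```bash
python3 - <<'E'
from h import *
P,R=cur()
W2=[.4,0,.45]
R2=Ro.from_euler('z',-1.28)*R
rel(P,R,W2,R2)
E
```

```text
{'clock': 2.333, 'position': [0.192, 0.335, 0.452], 'orientation': [0.479, 3.103, 0.005], 'joint_positions': [0.983, -0.466, 1.571, 0.0, 2.033, -0.281], 'contact_force': [0.936, 0.853, 0.873], 'grip_width': 0.05, 'grip_force': 0.0}
lin [-0.299, -0.2567, 0.0012] turn [0.07, -0.26, 73.34]
```

Emit:
jog_arm(
  moves=[
    {"linear":[-0.3,-0.257,0],"turn":[0,0,73],"fingers":0.05},
    {"linear":[-0.3,-0.257,0],"turn":[0,0,73],"fingers":0.05},
    {"linear":[-0.3,-0.257,0],"turn":[0,0,73],"fingers":0.05},
    {"linear":[-0.3,-0.257,0],"turn":[0,0,73],"fingers":0.05},
    {"linear":[-0.3,-0.257,0],"turn":[0,0,73],"fingers":0.05},
  ],
)

```text
clock: 2.75
position: [0.2976, 0.1666, 0.45]
orientation: [1.377, 2.823, 0.002]
contact_force: [0.2, 0.3, -0.9]
grip_width: 0.05
grip_force: 0.0
```

```bash
python3 - <<'E'
from h import *
P,R=cur()
rel(P,R,[.42,-.03,.45],RF)
E
```

```text
{'clock': 2.75, 'position': [0.298, 0.167, 0.45], 'orientation': [1.377, 2.823, 0.002], 'joint_positions': [0.435, -0.56, 1.632, -0.0, 2.068, -0.228], 'contact_force': [0.177, 0.3, -0.887], 'grip_width': 0.05, 'grip_force': 0.0}
lin [-0.2302, -0.0246, -0.0] turn [-8.59, 23.98, 39.1]
```

Emit:
jog_arm(
  moves=[
    {"linear":[-0.23,-0.025,0],"turn":[-8.6,24,39.1],"fingers":0.05},
    {"linear":[-0.23,-0.025,0],"turn":[-8.6,24,39.1],"fingers":0.05},
    {"linear":[-0.23,-0.025,0],"turn":[-8.6,24,39.1],"fingers":0.05},
    {"linear":[-0.23,-0.025,0],"turn":[-8.6,24,39.1],"fingers":0.05},
    {"linear":[-0.23,-0.025,0],"turn":[-8.6,24,39.1],"fingers":0.05},
  ],
)

```text
clock: 3.17
position: [0.3736, 0.0495, 0.4498]
orientation: [-1.75, -2.397, -0.243]
contact_force: [1.2, 2.0, 0.2]
grip_width: 0.0498
grip_force: 0.0
```

```bash
python3 - <<'E'
from h import *
P,R=cur()
rel(P,R,[.55,-.32,.40],RF)
E
```

```text
{'clock': 3.167, 'position': [0.374, 0.049, 0.45], 'orientation': [-1.75, -2.397, -0.243], 'joint_positions': [-0.116, -0.473, 1.593, 0.255, 2.072, -0.308], 'contact_force': [1.176, 1.985, 0.232], 'grip_width': 0.05, 'grip_force': 0.0}
lin [-0.4066, 0.0553, -0.0417] turn [-4.42, 11.43, 18.84]
```

Emit:
jog_arm(
  moves=[
    {"linear":[-0.407,0.055,-0.042],"turn":[-4.4,11.4,18.8],"fingers":0.05},
    {"linear":[-0.407,0.055,-0.042],"turn":[-4.4,11.4,18.8],"fingers":0.05},
    {"linear":[-0.407,0.055,-0.042],"turn":[-4.4,11.4,18.8],"fingers":0.05},
    {"linear":[-0.407,0.055,-0.042],"turn":[-4.4,11.4,18.8],"fingers":0.05},
    {"linear":[-0.407,0.055,-0.042],"turn":[-4.4,11.4,18.8],"fingers":0.05},
  ],
)

```text
clock: 3.58
position: [0.4581, -0.1279, 0.4252]
orientation: [-2.014, -1.95, -0.444]
contact_force: [0.5, 0.2, 1.4]
grip_width: 0.0496
grip_force: 0.0
```

```bash
python3 - <<'E'
from h import *
P,R=cur()
rel(P,R,[.57,-.32,.32],RF)
E
```

```text
{'clock': 3.583, 'position': [0.458, -0.128, 0.425], 'orientation': [-2.014, -1.95, -0.444], 'joint_positions': [-0.561, -0.207, 1.468, 0.427, 2.073, -0.357], 'contact_force': [0.547, 0.163, 1.418], 'grip_width': 0.05, 'grip_force': 0.0}
lin [-0.2151, 0.1181, 0.0157] turn [-0.06, 0.04, -0.14]
```

Emit:
jog_arm(
  moves=[
    {"linear":[-0.215,0.118,0.016],"turn":[0,0,0],"fingers":0.05},
    {"linear":[-0.215,0.118,0.016],"turn":[0,0,0],"fingers":0.05},
    {"linear":[-0.215,0.118,0.016],"turn":[0,0,0],"fingers":0.05},
    {"linear":[-0.215,0.118,0.016],"turn":[0,0,0],"fingers":0.05},
    {"linear":[-0.215,0.118,0.016],"turn":[0,0,0],"fingers":0.05},
  ],
)

```text
clock: 4.0
position: [0.5545, -0.289, 0.3358]
orientation: [-2.01, -1.957, -0.441]
contact_force: [-0.4, 0.2, 0.2]
grip_width: 0.0501
grip_force: 0.0
```

```bash
python3 - <<'E'
from h import *
P,R=cur()
rel(P,R,[.6245,-.283,.202],RF)
E
```

```text
{'clock': 4.0, 'position': [0.555, -0.289, 0.336], 'orientation': [-2.01, -1.957, -0.441], 'joint_positions': [-0.683, 0.142, 1.271, 0.37, 1.979, -0.551], 'contact_force': [-0.376, 0.166, 0.158], 'grip_width': 0.05, 'grip_force': 0.0}
lin [-0.0491, 0.0699, 0.1247] turn [-0.15, 0.17, 0.17]
```

Emit:
jog_arm(
  moves=[
    {"linear":[-0.049,0.07,0.125],"turn":[0,0,0],"fingers":0.05},
    {"linear":[-0.049,0.07,0.125],"turn":[0,0,0],"fingers":0.05},
    {"linear":[-0.049,0.07,0.125],"turn":[0,0,0],"fingers":0.05},
    {"linear":[-0.049,0.07,0.125],"turn":[0,0,0],"fingers":0.05},
    {"linear":[-0.049,0.07,0.125],"turn":[0,0,0],"fingers":0.05},
  ],
)

```text
clock: 4.42
position: [0.6241, -0.2797, 0.1961]
orientation: [-2.004, -1.951, -0.438]
contact_force: [0.3, 0.6, -1.2]
grip_width: 0.0502
grip_force: 0.0
```

```bash
python3 - <<'E'
from h import *
P,R=cur()
rel(P,R,[.6245,-.241,.111],RF)
p=arm.snapshot("scene"); q=arm.snapshot("top")
a=cv2.resize(p["pixels"][190:340,340:480],None,fx=2.8,fy=2.8,interpolation=cv2.INTER_CUBIC)
b=cv2.resize(q["pixels"][130:280,340:480],None,fx=2.8,fy=2.8,interpolation=cv2.INTER_CUBIC)
cv2.imwrite("pics/c3.png",np.hstack([a,b]))
E
```

```text
{'clock': 4.417, 'position': [0.624, -0.28, 0.196], 'orientation': [-2.004, -1.951, -0.438], 'joint_positions': [-0.614, 0.283, 1.333, 0.364, 1.773, -0.558], 'contact_force': [0.29, 0.558, -1.242], 'grip_width': 0.05, 'grip_force': 0.0}
lin [-0.001, 0.0001, 0.0934] turn [-0.54, -0.08, 0.06]
```

View pics/c3.png

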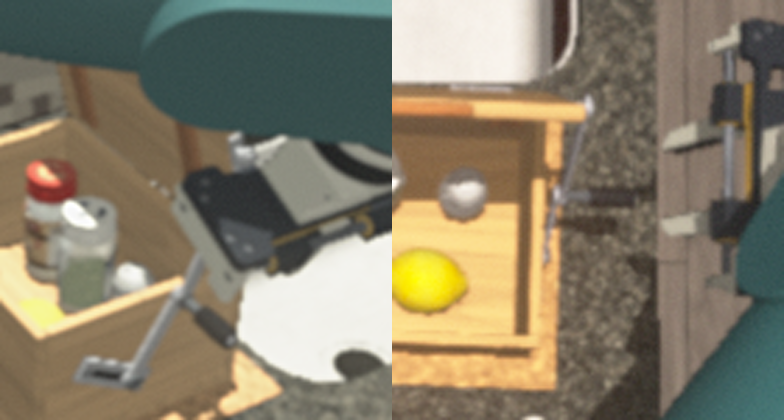

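The gripper stands outboard of the knob and straddles it. In the top half the fingers are at rows 137 and 221 and the knob is at (600,198). I'll check the centring along x by projection.

```bash
python3 - <<'E'
from h import *
q=arm.snapshot("top"); p=arm.snapshot("scene")
def proj(p,X):
    c=np.array(p["R"])@X+np.array(p["t"]); f=240/np.tan(np.radians(p["vertical_fov"])/2)
    s=c[:2]/c[2]; s=s*(1+p["k1"]*(s@s)); return s*f+[p["cx"],p["cy"]]
P,R=cur()
for y in(.025,-.025,.045): print("tip",(proj(q,P+R.apply([0,y,0]))-[340,130])*2.8+[392,0])
for x in(.619,.6245,.63): print("knob",(proj(q,[x,-.248,.129])-[340,130])*2.8+[392,0])
for t,pp in(("knob",p),("knob",q)): print([(round(d["score"],2),np.round(w(pp,d["location"]),4).tolist()) for d in arm.tip_of(t,pp)])
E
```

```text
{'clock': 4.617, 'position': [0.624, -0.281, 0.205], 'orientation': [-2.011, -1.96, -0.442], 'joint_positions': [-0.616, 0.274, 1.327, 0.364, 1.777, -0.558], 'contact_force': [0.518, -0.402, 0.645], 'grip_width': 0.05, 'grip_force': 0.0}
tip [674.75780522 149.63304676]
tip [673.47537701 215.44914176]
tip [675.22693771 123.48954378]
knob [611.39737282 203.46867004]
knob [611.38172275 196.70918725]
knob [611.36485246 189.95616263]
[(0.48, [0.6225, -0.2447, 0.1279])]
[]
```

Emit:
jog_arm(
  moves=[
    {"linear":[-0.003,0,0.03],"turn":[0,0,0],"fingers":0.05},
    {"linear":[-0.003,0,0.06],"turn":[0,0,0],"fingers":0.05},
    {"linear":[-0.003,0,0.085],"turn":[0,0,0],"fingers":0.05},
    {"linear":[-0.003,0,0.1],"turn":[0,0,0],"fingers":0.05},
    {"linear":[-0.003,0,0.1],"turn":[0,0,0],"fingers":0.05},
  ],
)

```text
clock: 5.13
position: [0.624, -0.2405, 0.1092]
orientation: [-2.008, -1.956, -0.44]
contact_force: [0.1, -0.6, -0.8]
grip_width: 0.05
grip_force: 0.0
```

Emit:
jog_arm(
  moves=[
    {"linear":[0,0,0],"turn":[0,0,0],"fingers":0.03},
    {"linear":[0,0,0],"turn":[0,0,0],"fingers":0.025},
    {"linear":[0,0,0],"turn":[0,0,0],"fingers":0.022},
  ],
  grip_force=3,
)

```text
clock: 5.38
position: [0.6254, -0.2426, 0.1129]
orientation: [-2.011, -1.959, -0.442]
contact_force: [-0.2, 0.1, 0.4]
grip_width: 0.035
grip_force: 0.0
```

Emit:
jog_arm(
  moves=[
    {"linear":[0,0,0],"turn":[0,0,0],"fingers":0.022},
    {"linear":[0,0,0],"turn":[0,0,0],"fingers":0.022},
    {"linear":[0,0,0],"turn":[0,0,0],"fingers":0.02},
  ],
)

```text
clock: 5.63
position: [0.625, -0.242, 0.1113]
orientation: [-2.01, -1.958, -0.441]
contact_force: [0.9, -0.0, -0.3]
grip_width: 0.0211
grip_force: 0.0
```

Emit:
jog_arm(
  moves=[
    {"linear":[0,0,0],"turn":[0,0,0],"fingers":0.018},
    {"linear":[0,0,0],"turn":[0,0,0],"fingers":0.015},
    {"linear":[0,0,0],"turn":[0,0,0],"fingers":0.012},
    {"linear":[0,0,0],"turn":[0,0,0],"fingers":0.012},
  ],
)

```text
clock: 5.97
position: [0.6251, -0.2417, 0.1109]
orientation: [-2.01, -1.958, -0.442]
contact_force: [3.0, -1.2, 0.3]
grip_width: 0.0169
grip_force: 3.0
```

Emit:
jog_arm(
  moves=[
    {"linear":[0,0,0],"turn":[0,0,0],"fingers":0.005},
    {"linear":[0,0,0],"turn":[0,0,0],"fingers":0.005},
    {"linear":[0.0006,-0.002,-0.0012],"turn":[0,0,0],"fingers":0.005},
    {"linear":[0.0012,-0.0042,-0.0025],"turn":[0,0,0],"fingers":0.005},
    {"linear":[0.0012,-0.0042,-0.0025],"turn":[0,0,0],"fingers":0.005},
  ],
  grip_force=15,
)

```text
clock: 6.38
position: [0.6203, -0.2416, 0.1137]
orientation: [-2.009, -1.957, -0.441]
contact_force: [1.4, -2.2, -0.6]
grip_width: 0.0167
grip_force: 15.0
```

```bash
cat > f.py <<'E'
from h import *
def sol(s25=.423):
    print("phi  lin(from phi0=33)")
    for f in range(33,-95,-4):
        a,b=np.radians(f),np.radians(33); dx=.08*(np.sin(a)-np.sin(b)); dz=.08*(np.cos(a)-np.cos(b))
        print(f,np.round([.423*dz,dx,-.906*dz],4).tolist(),"world",np.round([dx,dz],4).tolist())
sol()
st()
E
python3 f.py
```

```text
phi  lin(from phi0=33)
33 [0.0, 0.0, -0.0] world [0.0, 0.0]
29 [0.0012, -0.0048, -0.0026] world [-0.0048, 0.0029]
25 [0.0023, -0.0098, -0.0049] world [-0.0098, 0.0054]
21 [0.0032, -0.0149, -0.0069] world [-0.0149, 0.0076]
17 [0.004, -0.0202, -0.0085] world [-0.0202, 0.0094]
13 [0.0046, -0.0256, -0.0098] world [-0.0256, 0.0109]
9 [0.005, -0.0311, -0.0108] world [-0.0311, 0.0119]
5 [0.0053, -0.0366, -0.0114] world [-0.0366, 0.0126]
1 [0.0055, -0.0422, -0.0117] world [-0.0422, 0.0129]
-3 [0.0054, -0.0478, -0.0116] world [-0.0478, 0.0128]
-7 [0.0052, -0.0533, -0.0112] world [-0.0533, 0.0123]
-11 [0.0048, -0.0588, -0.0104] world [-0.0588, 0.0114]
-15 [0.0043, -0.0643, -0.0092] world [-0.0643, 0.0102]
-19 [0.0036, -0.0696, -0.0077] world [-0.0696, 0.0085]
-23 [0.0028, -0.0748, -0.0059] world [-0.0748, 0.0065]
-27 [0.0018, -0.0799, -0.0038] world [-0.0799, 0.0042]
-31 [0.0006, -0.0848, -0.0013] world [-0.0848, 0.0015]
-35 [-0.0007, -0.0895, 0.0014] world [-0.0895, -0.0016]
-39 [-0.0021, -0.0939, 0.0045] world [-0.0939, -0.0049]
-43 [-0.0036, -0.0981, 0.0078] world [-0.0981, -0.0086]
-47 [-0
[... 196 characters left out ...]
[-0.1121, -0.0259]
-63 [-0.013, -0.1149, 0.0279] world [-0.1149, -0.0308]
-67 [-0.0152, -0.1172, 0.0325] world [-0.1172, -0.0358]
-71 [-0.0174, -0.1192, 0.0372] world [-0.1192, -0.041]
-75 [-0.0196, -0.1208, 0.042] world [-0.1208, -0.0464]
-79 [-0.0219, -0.1221, 0.047] world [-0.1221, -0.0518]
-83 [-0.0243, -0.123, 0.052] world [-0.123, -0.0573]
-87 [-0.0266, -0.1235, 0.057] world [-0.1235, -0.0629]
-91 [-0.029, -0.1236, 0.0621] world [-0.1236, -0.0685]
{'clock': 6.383, 'position': [0.62, -0.242, 0.114], 'orientation': [-2.009, -1.957, -0.441], 'joint_positions': [-0.574, 0.271, 1.481, 0.366, 1.623, -0.572], 'contact_force': [1.372, -2.248, -0.574], 'grip_width': 0.017, 'grip_force': 14.999}
```

Emit:
jog_arm(
  moves=[
    {"linear":[0.0005,-0.0028,-0.0012],"turn":[0,0,0],"fingers":0.005},
    {"linear":[0.0011,-0.0056,-0.0024],"turn":[0,0,0],"fingers":0.005},
    {"linear":[0.0011,-0.0056,-0.0024],"turn":[0,0,0],"fingers":0.005},
  ],
)

```text
clock: 6.63
position: [0.6145, -0.2415, 0.1163]
orientation: [-2.009, -1.957, -0.441]
contact_force: [0.1, -1.6, 0.7]
grip_width: 0.0162
grip_force: 15.0
```

```bash
python3 - <<'E'
from h import *
q=arm.snapshot("top"); st()
print([(t,round(d["score"],2),np.round(w(q,d["location"]),4).tolist()) for t in("lid_front","bread_bin","slot_middle") for d in arm.tip_of(t,q)[:1]])
E
```

```text
{'clock': 6.683, 'position': [0.615, -0.241, 0.116], 'orientation': [-2.009, -1.957, -0.44], 'joint_positions': [-0.578, 0.26, 1.491, 0.365, 1.626, -0.575], 'contact_force': [-0.705, -2.773, 0.624], 'grip_width': 0.016, 'grip_force': 14.999}
[('lid_front', 0.97, [0.655, -0.0665, 0.3275]), ('bread_bin', 0.61, [0.6068, -0.0638, 0.0064]), ('slot_middle', 0.64, [0.5709, -0.1935, 0.0673])]
```

```bash
python3 - <<'E'
from h import *
p=arm.snapshot("scene"); st()
cv2.imwrite("pics/c4.png",cv2.resize(p["pixels"][220:340,340:460],None,fx=5,fy=5,interpolation=cv2.INTER_CUBIC))
E
```

```text
{'clock': 6.883, 'position': [0.615, -0.241, 0.116], 'orientation': [-2.009, -1.957, -0.441], 'joint_positions': [-0.578, 0.26, 1.491, 0.365, 1.626, -0.574], 'contact_force': [-1.984, -2.492, 1.055], 'grip_width': 0.017, 'grip_force': 14.999}
```

View pics/c4.png

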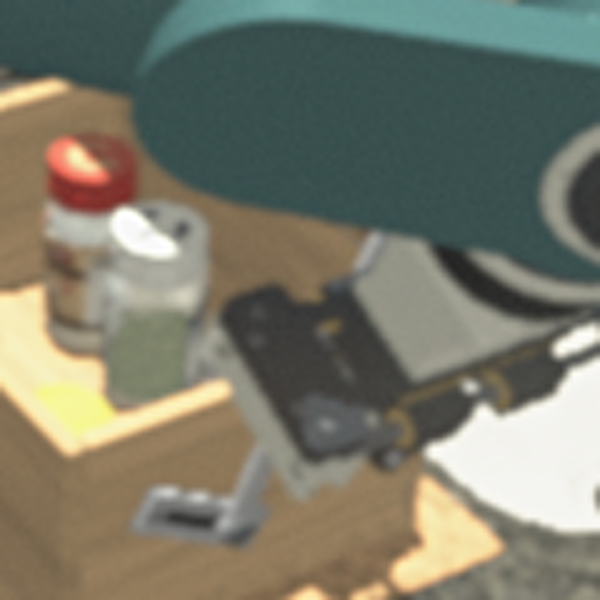

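The lower arm now stands steeper, from (245,510) to (270,445), and the roller is held between the fingers. The stay is at dead centre, so I'll carry on along the arc.

Emit:
jog_arm(
  moves=[
    {"linear":[0.0005,-0.0026,-0.001],"turn":[0,0,0],"fingers":0.005},
    {"linear":[0.0009,-0.0051,-0.002],"turn":[0,0,0],"fingers":0.005},
    {"linear":[0.0013,-0.0078,-0.0028],"turn":[0,0,0],"fingers":0.005},
    {"linear":[0.0013,-0.0078,-0.0028],"turn":[0,0,0],"fingers":0.005},
  ],
)

```text
clock: 7.22
position: [0.6067, -0.2412, 0.1193]
orientation: [-2.009, -1.957, -0.441]
contact_force: [-1.1, -3.1, -3.8]
grip_width: 0.0163
grip_force: 15.0
```

Emit:
jog_arm(
  moves=[
    {"linear":[0.0,-0.0027,0.0002],"turn":[0,0,0],"fingers":0.005},
    {"linear":[0.0001,-0.0054,-0.0002],"turn":[0,0,0],"fingers":0.005},
    {"linear":[0.0003,-0.0082,-0.0006],"turn":[0,0,0],"fingers":0.005},
    {"linear":[0.0003,-0.0082,-0.0006],"turn":[0,0,0],"fingers":0.005},
  ],
)

```text
clock: 7.55
position: [0.5988, -0.241, 0.1207]
orientation: [-2.009, -1.958, -0.442]
contact_force: [-0.0, -3.2, 3.2]
grip_width: 0.0168
grip_force: 15.0
```

```bash
cat > fit.py <<'E'
from h import *
from scipy.optimize import least_squares
import sys
# x,z TCP, radial force on tool (+ = outward)
D=[l.split() for l in open("pts.txt")]
D=np.array(D,float); k=7000.
def res(c):
    v=D[:,:2]-c[:2]; r=np.hypot(*v.T); u=v/r[:,None]; fr=(D[:,2:]*u).sum(1)
    return np.r_[(r+fr/k-.08)/.0005,(c[0]-.583)/.006,(c[1]-.045)/.006]
c=least_squares(res,[.583,.045]).x
v=D[-1,:2]-c; f=np.degrees(np.arctan2(*v)); print("C",c.round(4),"phi",f.round(1),"r",np.hypot(*v).round(4),"resid",(res(c)*.5).round(2))
for g in f-np.arange(1,9)*float(sys.argv[1]):
    d=c+.08*np.array([np.sin(np.radians(g)),np.cos(np.radians(g))])-D[-1,:2]; print(round(g,1),"lin",np.round([.423*d[1],d[0],-.906*d[1]],4).tolist())
E
cat > pts.txt <<'E'
.6251 .1110 1 0
.6203 .1137 1.4 -.6
.6147 .1163 -1 .7
.6067 .1193 -1.1 -3.8
.5988 .1207 0 3.2
E
python3 fit.py 3
python3 -c "
from h import *
st();print(Ro.from_rotvec(arm.get_state()['orientation']).as_matrix().round(3))"
```

```text
C [0.5841 0.0424] phi 10.7 r 0.0797 resid [ 0.05  0.04  0.08 -0.36  0.17  0.09 -0.22]
7.7 lin [0.0004, -0.0041, -0.0009]
4.7 lin [0.0006, -0.0082, -0.0013]
1.7 lin [0.0007, -0.0124, -0.0015]
-1.3 lin [0.0007, -0.0166, -0.0015]
-4.3 lin [0.0006, -0.0208, -0.0013]
-7.3 lin [0.0004, -0.025, -0.0009]
-10.3 lin [0.0002, -0.0291, -0.0003]
-13.3 lin [-0.0002, -0.0332, 0.0005]
{'clock': 7.55, 'position': [0.599, -0.241, 0.121], 'orientation': [-2.009, -1.958, -0.442], 'joint_positions': [-0.59, 0.228, 1.522, 0.363, 1.631, -0.586], 'contact_force': [-0.02, -3.209, 3.219], 'grip_width': 0.017, 'grip_force': 14.999}
[[ 0.024  1.     0.01 ]
 [ 0.907 -0.026  0.42 ]
 [ 0.42  -0.001 -0.908]]
```

Emit:
jog_arm(
  moves=[
    {"linear":[0.0001,-0.0028,-0.0007],"turn":[0,0,0],"fingers":0.005},
    {"linear":[0.0,-0.0055,-0.0012],"turn":[0,0,0],"fingers":0.005},
    {"linear":[0.0001,-0.0082,-0.0014],"turn":[0,0,0],"fingers":0.005},
    {"linear":[0.0002,-0.0103,-0.0016],"turn":[0,0,0],"fingers":0.005},
    {"linear":[0.0002,-0.0103,-0.0016],"turn":[0,0,0],"fingers":0.005},
  ],
)

```text
clock: 7.97
position: [0.5883, -0.2409, 0.1217]
orientation: [-2.009, -1.957, -0.441]
contact_force: [-1.5, 3.0, 4.3]
grip_width: 0.0164
grip_force: 15.0
```

```bash
echo ".5883 .1217 -1.5 4.3" >> pts.txt; python3 fit.py 3
```

```text
C [0.584  0.0424] phi 3.1 r 0.0794 resid [ 0.06  0.04  0.08 -0.37  0.15  0.03  0.08 -0.22]
0.1 lin [0.0003, -0.0042, -0.0006]
-2.9 lin [0.0003, -0.0083, -0.0005]
-5.9 lin [0.0001, -0.0125, -0.0002]
-8.9 lin [-0.0001, -0.0167, 0.0002]
-11.9 lin [-0.0004, -0.0208, 0.0009]
-14.9 lin [-0.0008, -0.0249, 0.0018]
-17.9 lin [-0.0013, -0.0289, 0.0029]
-20.9 lin [-0.0019, -0.0328, 0.0041]
```

Emit:
jog_arm(
  moves=[
    {"linear":[0.0003,-0.0025,-0.0006],"turn":[0,0,0],"fingers":0.005},
    {"linear":[0.0004,-0.005,-0.0006],"turn":[0,0,0],"fingers":0.005},
    {"linear":[0.0004,-0.0075,-0.0006],"turn":[0,0,0],"fingers":0.005},
    {"linear":[0.0003,-0.01,-0.0004],"turn":[0,0,0],"fingers":0.005},
    {"linear":[0.0003,-0.0125,-0.0003],"turn":[0,0,0],"fingers":0.005},
  ],
)

```text
clock: 8.38
position: [0.5759, -0.2406, 0.1217]
orientation: [-2.009, -1.957, -0.441]
contact_force: [0.7, 4.3, -1.3]
grip_width: 0.0164
grip_force: 15.0
```

```bash
python3 - <<'E'
from h import *
s=st(); open("pts.txt","a").write("%f %f %f %f\n"%(s["position"][0],s["position"][2],s["contact_force"][0],s["contact_force"][2]))
q=arm.snapshot("top");st()
print([(t,round(d["score"],2),np.round(w(q,d["location"]),4).tolist()) for t in("lid_front","bread_bin","slot_middle") for d in arm.tip_of(t,q)[:1]])
E
python3 fit.py 3
```

```text
{'clock': 8.383, 'position': [0.576, -0.241, 0.122], 'orientation': [-2.009, -1.957, -0.441], 'joint_positions': [-0.608, 0.187, 1.568, 0.359, 1.634, -0.604], 'contact_force': [0.74, 4.345, -1.257], 'grip_width': 0.016, 'grip_force': 14.998}
{'clock': 8.433, 'position': [0.576, -0.241, 0.122], 'orientation': [-2.009, -1.957, -0.441], 'joint_positions': [-0.608, 0.186, 1.568, 0.358, 1.634, -0.604], 'contact_force': [0.172, 3.542, -0.182], 'grip_width': 0.016, 'grip_force': 14.998}
[('lid_front', 0.68, [0.6176, -0.064, 0.3144]), ('bread_bin', 0.95, [0.6031, -0.0625, 0.0023]), ('slot_middle', 0.78, [0.5672, -0.1961, 0.071])]
C [0.5845 0.0422] phi -6.2 r 0.08 resid [-0.02 -0.    0.08 -0.32  0.26  0.21 -0.23  0.12 -0.23]
-9.2 lin [-0.0002, -0.0042, 0.0005]
-12.2 lin [-0.0005, -0.0083, 0.0012]
-15.2 lin [-0.001, -0.0123, 0.0021]
-18.2 lin [-0.0015, -0.0164, 0.0032]
-21.2 lin [-0.0021, -0.0203, 0.0044]
-24.2 lin [-0.0028, -0.0242, 0.0059]
-27.2 lin [-0.0035, -0.0279, 0.0075]
-30.2 lin [-0.0044, -0.0316, 0.0094]
```

Emit:
jog_arm(
  moves=[
    {"linear":[0.0002,-0.0025,0.0003],"turn":[0,0,0],"fingers":0.005},
    {"linear":[0.0001,-0.005,0.0007],"turn":[0,0,0],"fingers":0.005},
    {"linear":[-0.0002,-0.0075,0.0012],"turn":[0,0,0],"fingers":0.005},
    {"linear":[-0.0004,-0.01,0.0017],"turn":[0,0,0],"fingers":0.005},
    {"linear":[-0.0007,-0.0123,0.0022],"turn":[0,0,0],"fingers":0.005},
  ],
)

```text
clock: 9.0
position: [0.5637, -0.2402, 0.1196]
orientation: [-2.009, -1.957, -0.441]
contact_force: [1.3, 2.1, -2.9]
grip_width: 0.0164
grip_force: 15.0
```

```bash
cat > n.py <<'E'
from h import *
s=st(); open("pts.txt","a").write("%f %f %f %f\n"%(s["position"][0],s["position"][2],s["contact_force"][0],s["contact_force"][2]))
E
python3 n.py; python3 fit.py 3
```

```text
{'clock': 9.0, 'position': [0.564, -0.24, 0.12], 'orientation': [-2.009, -1.957, -0.441], 'joint_positions': [-0.618, 0.166, 1.595, 0.356, 1.63, -0.615], 'contact_force': [1.299, 2.104, -2.872], 'grip_width': 0.016, 'grip_force': 14.998}
C [0.5847 0.0421] phi -15.2 r 0.0803 resid [-0.07 -0.04  0.06 -0.3   0.3   0.29 -0.11 -0.18  0.14 -0.24]
-18.2 lin [-0.0006, -0.0039, 0.0013]
-21.2 lin [-0.0012, -0.0079, 0.0026]
-24.2 lin [-0.0019, -0.0117, 0.0041]
-27.2 lin [-0.0027, -0.0155, 0.0057]
-30.2 lin [-0.0035, -0.0192, 0.0075]
-33.2 lin [-0.0044, -0.0228, 0.0095]
-36.2 lin [-0.0055, -0.0262, 0.0117]
-39.2 lin [-0.0065, -0.0295, 0.014]
```

Emit:
jog_arm(
  moves=[
    {"linear":[-0.0002,-0.0024,0.0008],"turn":[0,0,0],"fingers":0.005},
    {"linear":[-0.0006,-0.0048,0.0016],"turn":[0,0,0],"fingers":0.005},
    {"linear":[-0.001,-0.0071,0.0024],"turn":[0,0,0],"fingers":0.005},
    {"linear":[-0.0014,-0.0094,0.0033],"turn":[0,0,0],"fingers":0.005},
    {"linear":[-0.0018,-0.0117,0.0042],"turn":[0,0,0],"fingers":0.005},
  ],
)

```text
clock: 9.42
position: [0.552, -0.2398, 0.1152]
orientation: [-2.009, -1.957, -0.441]
contact_force: [0.2, -0.7, 0.4]
grip_width: 0.0166
grip_force: 15.0
```

```bash
python3 n.py; python3 fit.py 3
```

```text
{'clock': 9.417, 'position': [0.552, -0.24, 0.115], 'orientation': [-2.009, -1.957, -0.441], 'joint_positions': [-0.627, 0.148, 1.622, 0.353, 1.625, -0.627], 'contact_force': [0.224, -0.73, 0.376], 'grip_width': 0.017, 'grip_force': 14.998}
C [0.5847 0.0421] phi -24.1 r 0.08 resid [-0.06 -0.03  0.07 -0.3   0.29  0.27 -0.13 -0.21  0.05  0.14 -0.24]
-27.1 lin [-0.0008, -0.0038, 0.0017]
-30.1 lin [-0.0016, -0.0074, 0.0035]
-33.1 lin [-0.0025, -0.011, 0.0055]
-36.1 lin [-0.0036, -0.0145, 0.0076]
-39.1 lin [-0.0046, -0.0178, 0.0099]
-42.1 lin [-0.0058, -0.021, 0.0124]
-45.1 lin [-0.007, -0.024, 0.015]
-48.1 lin [-0.0083, -0.0269, 0.0178]
```

Emit:
jog_arm(
  moves=[
    {"linear":[-0.0005,-0.0024,0.0011],"turn":[0,0,0],"fingers":0.005},
    {"linear":[-0.001,-0.0048,0.0022],"turn":[0,0,0],"fingers":0.005},
    {"linear":[-0.0016,-0.0074,0.0035],"turn":[0,0,0],"fingers":0.005},
    {"linear":[-0.0022,-0.0098,0.0048],"turn":[0,0,0],"fingers":0.005},
    {"linear":[-0.0029,-0.0122,0.0062],"turn":[0,0,0],"fingers":0.005},
  ],
  grip_force=20,
)

```text
clock: 9.83
position: [0.5398, -0.2395, 0.1082]
orientation: [-2.009, -1.957, -0.441]
contact_force: [-2.5, -1.7, -0.4]
grip_width: 0.0166
grip_force: 20.0
```

```bash
python3 n.py; python3 fit.py 3
```

```text
{'clock': 9.833, 'position': [0.54, -0.239, 0.108], 'orientation': [-2.009, -1.957, -0.441], 'joint_positions': [-0.638, 0.132, 1.652, 0.35, 1.616, -0.642], 'contact_force': [-2.46, -1.653, -0.377], 'grip_width': 0.017, 'grip_force': 19.998}
C [0.5847 0.0421] phi -34.2 r 0.0799 resid [-0.05 -0.02  0.07 -0.3   0.29  0.27 -0.14 -0.22  0.03  0.04  0.14 -0.24]
-37.2 lin [-0.001, -0.0035, 0.0021]
-40.2 lin [-0.0021, -0.0067, 0.0045]
-43.2 lin [-0.0033, -0.0099, 0.007]
-46.2 lin [-0.0045, -0.0128, 0.0097]
-49.2 lin [-0.0058, -0.0157, 0.0125]
-52.2 lin [-0.0072, -0.0183, 0.0154]
-55.2 lin [-0.0086, -0.0208, 0.0185]
-58.2 lin [-0.0101, -0.0231, 0.0217]
```

Emit:
jog_arm(
  moves=[
    {"linear":[-0.0007,-0.0023,0.0014],"turn":[0,0,0],"fingers":0.005},
    {"linear":[-0.0014,-0.0046,0.0029],"turn":[0,0,0],"fingers":0.005},
    {"linear":[-0.0021,-0.0067,0.0045],"turn":[0,0,0],"fingers":0.005},
    {"linear":[-0.0029,-0.0089,0.0062],"turn":[0,0,0],"fingers":0.005},
    {"linear":[-0.0037,-0.0109,0.0079],"turn":[0,0,0],"fingers":0.005},
  ],
)

```text
clock: 10.25
position: [0.5289, -0.2391, 0.0993]
orientation: [-2.009, -1.957, -0.441]
contact_force: [-1.8, -0.1, -0.4]
grip_width: 0.0166
grip_force: 20.0
```

```bash
python3 n.py; python3 fit.py 3
```

```text
{'clock': 10.25, 'position': [0.529, -0.239, 0.099], 'orientation': [-2.009, -1.957, -0.441], 'joint_positions': [-0.648, 0.119, 1.681, 0.348, 1.604, -0.656], 'contact_force': [-1.818, -0.125, -0.364], 'grip_width': 0.017, 'grip_force': 19.998}
C [0.5846 0.0421] phi -44.3 r 0.0799 resid [-0.04 -0.02  0.08 -0.3   0.29  0.26 -0.15 -0.23  0.02  0.03  0.03  0.14
 -0.24]
-47.3 lin [-0.0012, -0.003, 0.0026]
-50.3 lin [-0.0026, -0.0058, 0.0055]
-53.3 lin [-0.004, -0.0084, 0.0085]
-56.3 lin [-0.0054, -0.0108, 0.0116]
-59.3 lin [-0.0069, -0.013, 0.0148]
-62.3 lin [-0.0084, -0.0151, 0.0181]
-65.3 lin [-0.01, -0.0169, 0.0215]
-68.3 lin [-0.0117, -0.0186, 0.025]
```

Emit:
jog_arm(
  moves=[
    {"linear":[-0.0009,-0.0022,0.0019],"turn":[0,0,0],"fingers":0.005},
    {"linear":[-0.0018,-0.0042,0.0038],"turn":[0,0,0],"fingers":0.005},
    {"linear":[-0.0028,-0.0062,0.0059],"turn":[0,0,0],"fingers":0.005},
    {"linear":[-0.0038,-0.008,0.008],"turn":[0,0,0],"fingers":0.005},
    {"linear":[-0.0047,-0.0097,0.01],"turn":[0,0,0],"fingers":0.005},
  ],
)

```text
clock: 10.67
position: [0.5192, -0.2389, 0.0882]
orientation: [-2.009, -1.957, -0.441]
contact_force: [-1.5, 0.6, -1.7]
grip_width: 0.0165
grip_force: 20.0
```

```bash
python3 n.py; python3 fit.py 3
```

```text
{'clock': 10.667, 'position': [0.519, -0.239, 0.088], 'orientation': [-2.009, -1.957, -0.441], 'joint_positions': [-0.657, 0.112, 1.708, 0.345, 1.588, -0.671], 'contact_force': [-1.467, 0.606, -1.743], 'grip_width': 0.016, 'grip_force': 19.998}
C [0.5846 0.0421] phi -54.8 r 0.08 resid [-0.04 -0.01  0.08 -0.29  0.29  0.26 -0.15 -0.23  0.02  0.02  0.02  0.02
  0.14 -0.24]
-57.8 lin [-0.0015, -0.0023, 0.0032]
-60.8 lin [-0.003, -0.0045, 0.0064]
-63.8 lin [-0.0046, -0.0064, 0.0098]
-66.8 lin [-0.0062, -0.0082, 0.0132]
-69.8 lin [-0.0078, -0.0097, 0.0168]
-72.8 lin [-0.0095, -0.011, 0.0203]
-75.8 lin [-0.0112, -0.0122, 0.024]
-78.8 lin [-0.0129, -0.0131, 0.0277]
```

Emit:
jog_arm(
  moves=[
    {"linear":[-0.0011,-0.0017,0.0024],"turn":[0,0,0],"fingers":0.005},
    {"linear":[-0.0022,-0.0034,0.0048],"turn":[0,0,0],"fingers":0.005},
    {"linear":[-0.0034,-0.005,0.0073],"turn":[0,0,0],"fingers":0.005},
    {"linear":[-0.0046,-0.0064,0.0098],"turn":[0,0,0],"fingers":0.005},
    {"linear":[-0.0058,-0.0078,0.0124],"turn":[0,0,0],"fingers":0.005},
  ],
)

```text
clock: 11.08
position: [0.5115, -0.2387, 0.0746]
orientation: [-2.009, -1.957, -0.441]
contact_force: [-1.6, 0.2, -2.6]
grip_width: 0.0167
grip_force: 20.0
```

```bash
python3 n.py; python3 fit.py 3; python3 - <<'E'
from h import *
q=arm.snapshot("top")
print([(t,round(d["score"],2),np.round(w(q,d["location"]),4).tolist()) for t in("lid_front","bread_bin") for d in arm.tip_of(t,q)[:1]])
E
```

```text
{'clock': 11.083, 'position': [0.512, -0.239, 0.075], 'orientation': [-2.009, -1.957, -0.441], 'joint_positions': [-0.664, 0.11, 1.734, 0.343, 1.568, -0.686], 'contact_force': [-1.567, 0.175, -2.644], 'grip_width': 0.017, 'grip_force': 19.998}
C [0.5846 0.0421] phi -66.1 r 0.08 resid [-0.03 -0.01  0.08 -0.29  0.29  0.26 -0.15 -0.24  0.01  0.01  0.01  0.01
  0.03  0.13 -0.24]
-69.1 lin [-0.0016, -0.0016, 0.0035]
-72.1 lin [-0.0033, -0.003, 0.0071]
-75.1 lin [-0.005, -0.0042, 0.0107]
-78.1 lin [-0.0067, -0.0052, 0.0144]
-81.1 lin [-0.0085, -0.0059, 0.0181]
-84.1 lin [-0.0102, -0.0065, 0.0219]
-87.1 lin [-0.012, -0.0068, 0.0257]
-90.1 lin [-0.0138, -0.0069, 0.0295]
[('lid_front', 0.7, [0.5222, -0.0607, 0.2085])]
```

Emit:
jog_arm(
  moves=[
    {"linear":[-0.0013,-0.0012,0.0028],"turn":[0,0,0],"fingers":0.005},
    {"linear":[-0.0026,-0.0024,0.0056],"turn":[0,0,0],"fingers":0.005},
    {"linear":[-0.004,-0.0035,0.0085],"turn":[0,0,0],"fingers":0.005},
    {"linear":[-0.0053,-0.0044,0.0114],"turn":[0,0,0],"fingers":0.005},
    {"linear":[-0.0067,-0.0052,0.0144],"turn":[0,0,0],"fingers":0.005},
  ],
)

```text
clock: 11.65
position: [0.5064, -0.2386, 0.0586]
orientation: [-2.009, -1.957, -0.441]
contact_force: [-1.1, 2.2, -2.2]
grip_width: 0.017
grip_force: 20.0
```

```bash
python3 n.py; python3 fit.py 3
```

```text
{'clock': 11.65, 'position': [0.506, -0.239, 0.059], 'orientation': [-2.009, -1.957, -0.441], 'joint_positions': [-0.669, 0.116, 1.755, 0.342, 1.544, -0.7], 'contact_force': [-1.078, 2.172, -2.235], 'grip_width': 0.017, 'grip_force': 19.998}
C [0.5846 0.0421] phi -78.1 r 0.08 resid [-0.03 -0.    0.09 -0.29  0.3   0.26 -0.15 -0.24  0.    0.    0.    0.
  0.01  0.05  0.13 -0.24]
-81.1 lin [-0.0017, -0.0008, 0.0037]
-84.1 lin [-0.0035, -0.0013, 0.0075]
-87.1 lin [-0.0053, -0.0017, 0.0113]
-90.1 lin [-0.007, -0.0018, 0.0151]
-93.1 lin [-0.0088, -0.0016, 0.0189]
-96.1 lin [-0.0106, -0.0013, 0.0226]
-99.1 lin [-0.0123, -0.0008, 0.0264]
-102.1 lin [-0.0141, 0.0, 0.0301]
```

Next I'll move slower, watching the vertical force for the lid touching the rim.

Emit:
jog_arm(
  moves=[
    {"linear":[-0.0009,-0.0004,0.0019],"turn":[0,0,0],"fingers":0.005},
    {"linear":[-0.0017,-0.0008,0.0037],"turn":[0,0,0],"fingers":0.005},
    {"linear":[-0.0026,-0.0011,0.0056],"turn":[0,0,0],"fingers":0.005},
    {"linear":[-0.0035,-0.0013,0.0075],"turn":[0,0,0],"fingers":0.005},
    {"linear":[-0.0044,-0.0015,0.0094],"turn":[0,0,0],"fingers":0.005},
  ],
)

```text
clock: 12.07
position: [0.5049, -0.2386, 0.0484]
orientation: [-2.009, -1.957, -0.441]
contact_force: [-0.3, 3.8, -2.7]
grip_width: 0.0165
grip_force: 20.0
```

```bash
python3 n.py; python3 fit.py 2;python3 - <<'E'
from h import *
q=arm.snapshot("top")
print([(t,round(d["score"],2),np.round(w(q,d["location"]),4).tolist()) for t in("lid_front","bread_bin") for d in arm.tip_of(t,q)[:1]])
E
```

```text
{'clock': 12.067, 'position': [0.505, -0.239, 0.048], 'orientation': [-2.009, -1.957, -0.441], 'joint_positions': [-0.671, 0.123, 1.765, 0.342, 1.528, -0.707], 'contact_force': [-0.276, 3.791, -2.714], 'grip_width': 0.017, 'grip_force': 19.998}
C [0.5846 0.0421] phi -85.5 r 0.0799 resid [-0.03 -0.01  0.08 -0.29  0.29  0.26 -0.15 -0.24  0.01  0.01  0.01  0.01
  0.02  0.06 -0.04  0.13 -0.24]
-87.5 lin [-0.0012, -0.0002, 0.0025]
-89.5 lin [-0.0024, -0.0003, 0.0051]
-91.5 lin [-0.0035, -0.0003, 0.0076]
-93.5 lin [-0.0047, -0.0002, 0.0101]
-95.5 lin [-0.0059, 0.0001, 0.0126]
-97.5 lin [-0.0071, 0.0004, 0.0151]
-99.5 lin [-0.0082, 0.0008, 0.0176]
-101.5 lin [-0.0094, 0.0013, 0.0201]
[('lid_front', 0.63, [0.5081, -0.0627, 0.1624])]
```

Emit:
jog_arm(
  moves=[
    {"linear":[-0.0004,-0.0001,0.0014],"turn":[0,0,0],"fingers":0.005},
    {"linear":[-0.0009,-0.0002,0.0027],"turn":[0,0,0],"fingers":0.005},
    {"linear":[-0.0015,-0.0003,0.004],"turn":[0,0,0],"fingers":0.005},
    {"linear":[-0.0021,-0.0003,0.0052],"turn":[0,0,0],"fingers":0.005},
  ],
)

```text
clock: 12.55
position: [0.5046, -0.2385, 0.043]
orientation: [-2.009, -1.957, -0.441]
contact_force: [-0.9, 1.7, -2.4]
grip_width: 0.0161
grip_force: 20.0
```

Emit:
jog_arm(
  moves=[
    {"linear":[-0.0003,0,0.0007],"turn":[0,0,0],"fingers":0.005},
    {"linear":[-0.0006,0,0.0013],"turn":[0,0,0],"fingers":0.005},
    {"linear":[-0.0012,0,0.0025],"turn":[0,0,0],"fingers":0.005},
    {"linear":[-0.0012,0,0.0025],"turn":[0,0,0],"fingers":0.005},
  ],
)

```text
clock: 12.88
position: [0.5046, -0.2384, 0.04]
orientation: [-2.009, -1.957, -0.441]
contact_force: [0.0, 0.3, -3.9]
grip_width: 0.0166
grip_force: 20.0
```

Emit:
jog_arm(
  moves=[
    {"linear":[-0.0003,0,0.0007],"turn":[0,0,0],"fingers":0.005},
    {"linear":[-0.0006,0,0.0013],"turn":[0,0,0],"fingers":0.005},
    {"linear":[-0.0009,0,0.002],"turn":[0,0,0],"fingers":0.005},
    {"linear":[-0.0009,0,0.002],"turn":[0,0,0],"fingers":0.005},
  ],
)

```text
clock: 13.22
position: [0.5046, -0.2385, 0.038]
orientation: [-2.009, -1.957, -0.441]
contact_force: [-0.4, 1.3, -4.1]
grip_width: 0.0164
grip_force: 20.0
```

```bash
python3 n.py; python3 fit.py 2;python3 - <<'E'
from h import *
for n in("top","scene"):
    q=arm.snapshot(n)
    print([(t,round(d["score"],2),np.round(w(q,d["location"]),4).tolist()) for t in("lid_front",) for d in arm.tip_of(t,q)[:1]])
E
```

```text
{'clock': 13.217, 'position': [0.505, -0.238, 0.038], 'orientation': [-2.009, -1.957, -0.441], 'joint_positions': [-0.671, 0.133, 1.773, 0.342, 1.511, -0.713], 'contact_force': [-0.444, 1.288, -4.063], 'grip_width': 0.016, 'grip_force': 19.998}
C [0.5846 0.0421] phi -93.0 r 0.0801 resid [-0.01  0.01  0.1  -0.28  0.3   0.27 -0.15 -0.24 -0.   -0.   -0.01 -0.01
 -0.    0.04 -0.07  0.16  0.13 -0.24]
-95.0 lin [-0.0012, 0.0003, 0.0025]
-97.0 lin [-0.0024, 0.0005, 0.005]
-99.0 lin [-0.0035, 0.0009, 0.0075]
-101.0 lin [-0.0047, 0.0014, 0.01]
-103.0 lin [-0.0058, 0.002, 0.0125]
-105.0 lin [-0.007, 0.0027, 0.015]
-107.0 lin [-0.0081, 0.0034, 0.0174]
-109.0 lin [-0.0092, 0.0043, 0.0198]
[('lid_front', 0.73, [0.5086, -0.0605, 0.1464])]
[]
```

Emit:
jog_arm(
  moves=[
    {"linear":[-0.0004,0.0001,0.0008],"turn":[0,0,0],"fingers":0.005},
    {"linear":[-0.0008,0.0002,0.0017],"turn":[0,0,0],"fingers":0.005},
    {"linear":[-0.0008,0.0002,0.0017],"turn":[0,0,0],"fingers":0.005},
  ],
)

```text
clock: 13.67
position: [0.5048, -0.2384, 0.036]
orientation: [-2.009, -1.957, -0.441]
contact_force: [0.0, 0.6, -3.9]
grip_width: 0.0163
grip_force: 20.0
```

Emit:
jog_arm(
  moves=[
    {"linear":[-0.0003,0.0001,0.0006],"turn":[0,0,0],"fingers":0.005},
    {"linear":[-0.0005,0.0001,0.0012],"turn":[0,0,0],"fingers":0.005},
    {"linear":[-0.0005,0.0001,0.0012],"turn":[0,0,0],"fingers":0.005},
  ],
)

```text
clock: 13.92
position: [0.5049, -0.2384, 0.0348]
orientation: [-2.009, -1.957, -0.441]
contact_force: [-0.9, 0.1, -4.1]
grip_width: 0.0164
grip_force: 20.0
```

Emit:
jog_arm(
  moves=[
    {"linear":[-0.0003,0.0001,0.0007],"turn":[0,0,0],"fingers":0.005},
    {"linear":[-0.0006,0.0002,0.0013],"turn":[0,0,0],"fingers":0.005},
    {"linear":[-0.0006,0.0002,0.0013],"turn":[0,0,0],"fingers":0.005},
  ],
)

```text
clock: 14.17
position: [0.5051, -0.2384, 0.0333]
orientation: [-2.009, -1.957, -0.441]
contact_force: [-0.9, 0.7, -4.0]
grip_width: 0.0163
grip_force: 20.0
```

Emit:
jog_arm(
  moves=[
    {"linear":[-0.0003,0.0001,0.0006],"turn":[0,0,0],"fingers":0.005},
    {"linear":[-0.0005,0.0001,0.0012],"turn":[0,0,0],"fingers":0.005},
    {"linear":[-0.0005,0.0001,0.0012],"turn":[0,0,0],"fingers":0.005},
  ],
)

```text
clock: 14.42
position: [0.5052, -0.2384, 0.032]
orientation: [-2.009, -1.957, -0.441]
contact_force: [-0.8, -0.0, -3.5]
grip_width: 0.0162
grip_force: 20.0
```

Emit:
jog_arm(
  moves=[
    {"linear":[-0.0003,0.0001,0.0006],"turn":[0,0,0],"fingers":0.005},
    {"linear":[-0.0005,0.0002,0.0012],"turn":[0,0,0],"fingers":0.005},
    {"linear":[-0.0005,0.0002,0.0012],"turn":[0,0,0],"fingers":0.005},
  ],
)

```text
clock: 14.67
position: [0.5056, -0.2385, 0.0311]
orientation: [-2.01, -1.958, -0.441]
contact_force: [-1.9, -1.8, -0.1]
grip_width: 0.0161
grip_force: 20.0
```

```bash
python3 n.py; python3 fit.py 2|head -5;python3 - <<'E'
from h import *
for n in("top","scene","top"):
    q=arm.snapshot(n)
    print([(t,round(d["score"],2),np.round(w(q,d["location"]),4).tolist()) for t in("lid_front",) for d in arm.tip_of(t,q)[:1]])
    if n=="scene": cv2.imwrite("pics/c5.png",cv2.resize(q["pixels"][220:370,280:460],None,fx=4,fy=4,interpolation=cv2.INTER_CUBIC))
E
```

```text
{'clock': 14.667, 'position': [0.506, -0.239, 0.031], 'orientation': [-2.01, -1.958, -0.441], 'joint_positions': [-0.67, 0.142, 1.775, 0.343, 1.5, -0.716], 'contact_force': [-1.889, -1.82, -0.14], 'grip_width': 0.016, 'grip_force': 19.998}
C [0.5846 0.0421] phi -97.9 r 0.0798 resid [-0.01  0.01  0.1  -0.28  0.31  0.27 -0.15 -0.24 -0.   -0.01 -0.01 -0.02
 -0.01  0.03 -0.08  0.15  0.04  0.13 -0.24]
-99.9 lin [-0.0012, 0.0002, 0.0025]
-101.9 lin [-0.0023, 0.0007, 0.005]
-103.9 lin [-0.0035, 0.0014, 0.0075]
[('lid_front', 0.85, [0.5049, -0.0615, 0.1344])]
[]
[('lid_front', 0.6, [0.508, -0.0613, 0.135])]
```

View pics/c5.png

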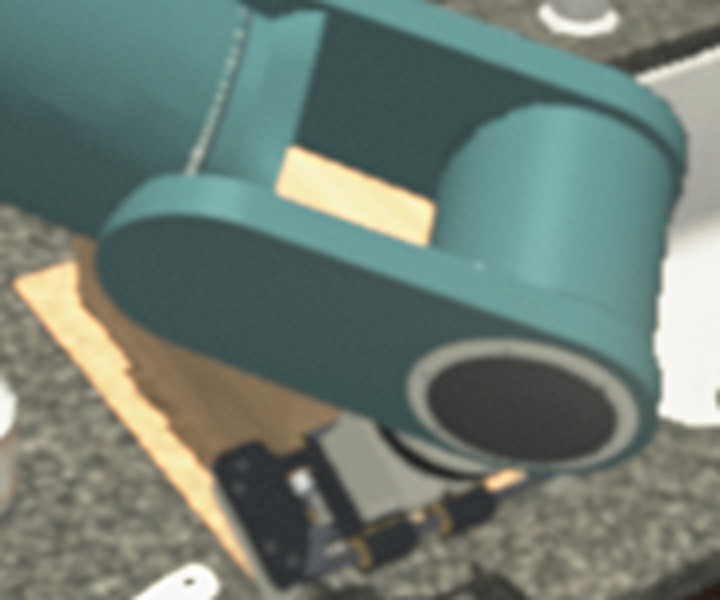

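The arm covers the lid in this view. The vertical force has gone from -3.5 to about 0 N and lid_front now reads z 0.135, so the lid is on the rim. I'll press very lightly and hold, then loosen the grip.

Emit:
jog_arm(
  moves=[
    {"linear":[-0.0002,0,0.0004],"turn":[0,0,0],"fingers":0.005},
    {"linear":[-0.0002,0,0.0004],"turn":[0,0,0],"fingers":0.005},
    {"linear":[-0.0002,0,0.0004],"turn":[0,0,0],"fingers":0.005},
    {"linear":[-0.0002,0,0.0004],"turn":[0,0,0],"fingers":0.005},
  ],
)

```text
clock: 15.3
position: [0.5057, -0.2385, 0.0307]
orientation: [-2.01, -1.958, -0.442]
contact_force: [0.4, -3.2, 4.8]
grip_width: 0.0167
grip_force: 20.0
```

Emit:
jog_arm(
  moves=[
    {"linear":[0,0,0],"turn":[0,0,0],"fingers":0.005},
    {"linear":[0,0,0],"turn":[0,0,0],"fingers":0.005},
    {"linear":[0,0,0],"turn":[0,0,0],"fingers":0.005},
  ],
  grip_force=5,
)

```text
clock: 15.55
position: [0.5055, -0.2383, 0.0305]
orientation: [-2.009, -1.957, -0.442]
contact_force: [0.9, -2.1, 3.8]
grip_width: 0.017
grip_force: 5.0
```

Emit:
jog_arm(
  moves=[
    {"linear":[0,0,0],"turn":[0,0,0],"fingers":0.022},
    {"linear":[0,0,0],"turn":[0,0,0],"fingers":0.03},
    {"linear":[0,0,0],"turn":[0,0,0],"fingers":0.04},
    {"linear":[0,0,0],"turn":[0,0,0],"fingers":0.045},
    {"linear":[0,0,0],"turn":[0,0,0],"fingers":0.045},
  ],
)

```text
clock: 15.97
position: [0.5053, -0.2382, 0.0302]
orientation: [-2.009, -1.957, -0.441]
contact_force: [-0.9, 0.1, -0.4]
grip_width: 0.0433
grip_force: 0.0
```

Emit:
jog_arm(
  moves=[
    {"linear":[0,0,-0.01],"turn":[0,0,0],"fingers":0.045},
    {"linear":[0,0,-0.03],"turn":[0,0,0],"fingers":0.045},
    {"linear":[0,0,-0.06],"turn":[0,0,0],"fingers":0.045},
    {"linear":[0,0,-0.1],"turn":[0,0,0],"fingers":0.045},
    {"linear":[0,0,-0.14],"turn":[0,0,0],"fingers":0.045},
  ],
)

```text
clock: 16.38
position: [0.5035, -0.2975, 0.1593]
orientation: [-2.008, -1.957, -0.441]
contact_force: [1.6, -0.3, 1.1]
grip_width: 0.0448
grip_force: 0.0
```

```bash
python3 - <<'E'
from h import *
st()
for n in("top","scene"):
    q=arm.snapshot(n)
    print([(t,round(d["score"],2),np.round(w(q,d["location"]),4).tolist()) for t in("lid_front","bread_bin","mug","peeler","knob") for d in arm.tip_of(t,q)[:1]])
cv2.imwrite("pics/c6.png",q["pixels"])
E
```

```text
{'clock': 16.383, 'position': [0.504, -0.298, 0.159], 'orientation': [-2.008, -1.957, -0.441], 'joint_positions': [-0.742, 0.112, 1.588, 0.326, 1.73, -0.711], 'contact_force': [1.565, -0.296, 1.064], 'grip_width': 0.045, 'grip_force': 0.0}
[('lid_front', 0.65, [0.5097, -0.2413, 0.0522]), ('bread_bin', 0.72, [0.6063, -0.0639, 0.0056]), ('mug', 0.78, [0.3888, 0.1435, -0.0052]), ('peeler', 0.71, [0.3653, -0.2153, 0.0027]), ('knob', 0.63, [0.5069, -0.2419, 0.0506])]
[('lid_front', 0.6, [0.5075, -0.0611, 0.1363]), ('mug', 0.87, [0.3893, 0.1472, -0.0029]), ('peeler', 0.66, [0.3628, -0.2123, 0.0004]), ('knob', 0.45, [0.5026, -0.2427, 0.0469])]
```

View pics/c6.png

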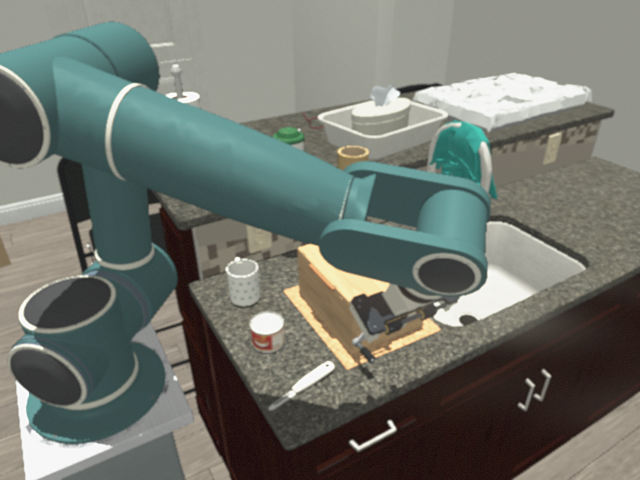

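The lid lies shut, the knob rests near (365,348), and the mug and peeler are where they were. The gripper is clear, so I'll settle the arm and hand in.

Emit:
jog_arm(
  moves=[
    {"linear":[0,0,-0.03],"turn":[0,0,0],"fingers":0.045},
    {"linear":[0,0,-0.03],"turn":[0,0,0],"fingers":0.045},
    {"linear":[0,0,-0.03],"turn":[0,0,0],"fingers":0.045},
    {"linear":[0,0,-0.03],"turn":[0,0,0],"fingers":0.045},
    {"linear":[0,0,-0.03],"turn":[0,0,0],"fingers":0.045},
  ],
)

```text
clock: 17.4
position: [0.5036, -0.3093, 0.1839]
orientation: [-2.009, -1.956, -0.441]
contact_force: [-0.3, 0.2, -0.6]
grip_width: 0.0449
grip_force: 0.0
```

```bash
python3 -c "
from rig import arm
print(arm.close_job())"
```

```text
the job is handed in; nothing more can be done
None
```

I closed the bread bin with the stay guided all the way down, let go, and handed the job in at 17.4 s; by camera the lid lies shut and the bin, mug and peeler haven't moved, but no verdict came back.

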